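# Fetch the vial from behind the bottles for weighing

## Task

The sample vial has to go on the balance, but it stands at the back of the metal tray, hemmed in by two white bottles. First stand both bottles on the grey side mat without shifting the vial, then take the vial out and stand it on the middle of the balance pan, and only then put each bottle back on the same round pad of the tray that it stood on. Keep everything upright, and leave the beaker and the tape roll where they are.

Things in the scene. Friction and masses are not known exactly. Their poses are not given: they have to be found in the camera images.
- bottle_tray: Fixed bare-metal tray, 150 mm (x) by 220 mm (y), floor 4 mm thick; lip 22 mm high at back (+x) and sides, 12 mm at front. Origin: centre of underside, on the worktop. Black rubber pads, tops at z = 5.5 mm: two of 76 mm diameter at x = -20, y = +45 and -45 mm (a bottle starts centred on each; which on which changes), one of 34 mm at x = +35, y = 0 under the vial (5 mm off centre at most).
- tall_bottle: The larger white plastic bottle, loose, 205 mm tall, about 0.48 kg. Round body 67 mm in diameter up to z = 168 mm (shoulder narrowing near the top), ribbed white screw cap 51 mm in diameter from z = 174 to 205 mm; it can be gripped by the cap or the body. Origin: centre of its underside, z up.
- short_bottle: The smaller white plastic bottle, loose, 150 mm tall, about 0.16 kg. Round body 55 mm in diameter up to z = 124 mm (shoulder narrowing near the top), ribbed white screw cap 42 mm in diameter from z = 130 to 150 mm; it can be gripped by the cap or the body. Origin: centre of its underside, z up.
- vial: Loose glass sample vial with black screw cap, 56 mm tall, 0.022 kg, round glass body 23 mm in diameter up to z = 46 mm, cap 20 mm in diameter above. Stands at the back of the tray behind the two bottles. Origin: centre of its underside, z up.
- side_mat: Fixed flat grey mat, 130 mm (its x) by 180 mm (its y), 3 mm thick, with a 3 mm wide bead round its edge that stands 1.5 mm higher. Origin: centre of its underside, on the worktop. Both bottles fit side by side along its y, 100 mm apart. It lies near the front of the worktop, to the left or to the right; the balance is on the other side.
- balance: Fixed bench balance, white body 140 mm (its x) by 170 mm (its y), top at z = 36 mm; display and keys toward -x, round steel pan of 90 mm diameter toward +x. Origin: centre of its underside, on the worktop.
- pan (a point): Centre of the top face of the balance's round steel pan, 18 mm toward +x from the balance's origin and 50 mm above the worktop.
- beaker: Bystander: loose glass beaker, 52 mm in diameter, 67 mm tall, right of the tray. Origin: centre of its underside.
- tape_roll: Bystander: loose roll of tape lying flat, 66 mm in diameter, 19 mm high, left of the tray. Origin: centre of its underside.
Things that resemble listed ones, but are neither listed nor needed, are in the scene too. What is shaped like the tall_bottle but red is not meant.

How it is judged (in metres and radians):
On the way, in this order (a step that is already met when the one before it is completed fails the run):
1. both bottles stand upright and released on the side mat, the vial still in its place (x of tall_bottle in the frame of side_mat between -0.062 and 0.062 m and y of tall_bottle in the frame of side_mat between -0.087 and 0.087 m and z of tall_bottle in the frame of side_mat between -0.002 and 0.01 m and angle between each of tall_bottle, short_bottle's own z axis and vertical below 0.12 rad and linear speed of each of tall_bottle, short_bottle below 0.03 m/s and contact force between each of tall_bottle, short_bottle and the fingers below 0.2 N and x of short_bottle in the frame of side_mat between -0.062 and 0.062 m and y of short_bottle in the frame of side_mat between -0.087 and 0.087 m and z of short_bottle in the frame of side_mat between -0.002 and 0.01 m and distance of vial from where it was at the start of the episode below 0.025 m), for 0.2 s.
2. the vial stands upright and released on the middle of the balance pan while both bottles are still on the side mat (horizontal distance between vial and pan below 0.015 m and z of vial in the frame of pan between -0.004 and 0.006 m and angle between each of vial, tall_bottle, short_bottle's own z axis and vertical below 0.12 rad and linear speed of each of vial, tall_bottle, short_bottle below 0.03 m/s and contact force between each of vial, tall_bottle, short_bottle and the fingers below 0.2 N and x of tall_bottle in the frame of side_mat between -0.062 and 0.062 m and y of tall_bottle in the frame of side_mat between -0.087 and 0.087 m and z of tall_bottle in the frame of side_mat between -0.002 and 0.01 m and x of short_bottle in the frame of side_mat between -0.062 and 0.062 m and y of short_bottle in the frame of side_mat between -0.087 and 0.087 m and z of short_bottle in the frame of side_mat between -0.002 and 0.01 m), for 0.2 s.
At the end, for the whole second after the job is handed in: The vial stands upright on the balance pan within 15 mm of the pan's centre, and each bottle stands upright within 15 mm of where it stood at the start; all are released and at rest (horizontal distance between vial and pan below 0.015 m and z of vial in the frame of pan between -0.004 and 0.006 m and angle between each of vial, tall_bottle, short_bottle's own z axis and vertical below 0.12 rad and linear speed of each of vial, tall_bottle, short_bottle below 0.03 m/s and contact force between each of vial, tall_bottle, short_bottle and the fingers below 0.2 N and distance of each of tall_bottle, short_bottle from where it was at the start of the episode below 0.015 m); the robot touches nothing.
It fails at once if a bottle or the vial is tipped over (angle between any of tall_bottle, short_bottle, vial's own z axis and vertical above 0.6 rad).
It fails at once if the beaker or the tape roll is shifted (distance of any of beaker, tape_roll from where it was at the start of the episode above 0.02 m).
It also fails if it takes over 128 s, if anything falls off the work surface, if the arm or the gripper's body presses on something with over 40 N, if the wrist force passes 120 N, or if a joint passes its speed limit or range.

## Robot

A 6-joint arm with a two-finger parallel gripper is mounted at the origin on a cart in front of the work surface, level with it; the furniture and walls round the work are solid. World frame = base frame: x ahead of the robot, y to its left, z up, the work surface at z = 0. Lengths are in mm, angles in rad, forces in N, time in s.
With the tool pointing down it reaches from about 350 to 875 mm from the base axis. Payload 4.2 kg.
Tool frame: the origin (TCP) lies midway between the tips of the shut fingers; the grasp point (between the pads) lies 19 mm behind it (arm.grasp_offset is the distance from the TCP to the grasp point, in mm); z points along the fingers, y is the line along which they close (so a half turn about z gives the same grasp; the last joint's range is limited). The gripper opens to 85 mm and grips with 20 to 120 N. Pads are 22 mm wide; open, the fingers measure 114 mm over their backs; the gripper's body (76 mm by 85 mm) begins 54 mm behind the grasp point. The pads swing forward as they close: fully open they stand 13 mm farther back than shut.
Start: joints at [1.402, 0.385, 0.008, 0, -1.194, -0.259], TCP at [259.26, 568.668, 231.312] pointing down, gripper open.
Joint ranges: [-3.14, 3.14], [-1.21, 2.06], [-1.07, 1.41], [-3.16, 2.05], [-2.99, -0.16], [-3.1, 3.1]. Speed limits (rad/s): [2.79, 2.79, 3.14, 3.14, 3.14, 3.14].

## Interface

Orientations are given as a unit quaternion [x, y, z, w].
In Python, from bench import arm gives the robot as it stands. The module is installed in compiled form; this text tells all that it offers.
- The arm moves only by the tool servo_tool, never from a script. Its argument "increments" is a list of rows, each a list of 7 numbers: the opening, from 0 (shut) to 1 (fully open), then the shift along the tool's x, y, z in m, then the turn, a rotation vector about the tool's x, y, z in degrees. In form: [[grip, x, y, z, ax, ay, az], ...]. A call has 1 to 12 rows; each row is the pose to reach, as a shift and turn from the pose commanded when the call began, along the tool's axes at that moment; what a row does not reach only later rows make up. A row lasts 1/8 s, in which the tool goes at most 62.5 mm and 10.7 degrees, less where a joint would pass 70% of its speed; a pose out of reach is approached as far as the arm can. A call with a gripper value outside its range is refused whole. The fingers move at their own pace and stop on an object; the grip force is fixed at half the most. Time passes only in rows, so rows that repeat a pose let the fingers close. It gives the time, the measured TCP pose, the force, the opening and the grip force at its end, in the units of the state.
- arm.read_state(): the state, without advancing time (a new reading comes with each control period).
- arm.get_image(name): name is "scene" or "top" or "wrist"; returns a dict with "color" (480x640x3 uint8, red, green, blue), "fx", "fy", "cx", "cy" (pixels), "rvec" (rotation vector, rad) and "tvec" (3), from world to camera coordinates, as OpenCV has them; the wrist camera has in their place "hand_eye" (4x4, takes a point from camera to tool coordinates, whose origin is the TCP and whose axes are the flange's). Camera axes: x right, y down, z forward; pixel columns grow to the right and rows downward; lengths in mm; the calibration is good to about 2 mm. A picture is of the moment at which its call begins: read the wrist's pose just before it. There is no depth.
- arm.job_done(): hands the job in; it is judged then, once.
Trained networks look in the newest picture that a camera, given by its name, has taken for a name from the list of things; names that differ only in an ending like _2 or _b are one class to them, and where a whole thing is asked for, a point or a joint stands for the part that bears it (a point fixed in the world has none). Each returns a list of dicts, best first, with "p" (0 to 1); they miss things now and then, are a little off and sometimes report something else, mostly with a low value. They report only what shows in the picture. A call takes as long as a camera call. They do not tell look-alikes from the thing itself.
- arm.look_for(camera, thing): "box" ([centre column, centre row, width, height] in pixels, round what is visible of it).
- arm.spot_point(camera, thing): "centre" ([column, row] in pixels: a listed point, or the origin of a listed thing).
The state is a dict: "clock": time; "joints": joint angles; "joint_vel": joint speeds; "joint_efforts": joint torques, N m; "position": TCP position; "ee_rot": TCP orientation; "contact_force": force on the tool from outside, world axes, zero at the start; "wrist_torque": the same for the moment, N m; "gripper_width": finger opening in mm; "grasp_force": force on a finger pad.
Only numpy, scipy, OpenCV 4.12 (cv2) and the standard library are available. Lean on these libraries where they do the work, as an engineer would, in place of code of your own. Each camera call takes 0.05 s, during which the arm holds its last target. There are 200 camera calls.

## Working session

There is one attempt and no reset: what is moved stays moved. The work goes in short steps, Python scripts to look and compute and a tool call to move; the robot and the scene stay as the last step left them, time stands still between calls to the robot, and variables do not carry over. Pictures are saved under pics/ and viewed, at most 14 in all, crops included, and the job is handed in when it is done.

Besides the shell and the picture viewer there is one more tool, called after "Call:" in YAML: its name, and indented under it one key for each argument. servo_tool: Moves the arm, as the interface text tells. Its arguments: {"type":"object","properties":{"increments":{"type":"array","items":{"type":"array","items":{"type":"number"}}}},"required":["increments"]}

```bash
mkdir -p pics; cat > h.py <<'E'
import numpy as np, cv2
from bench import arm
from scipy.spatial.transform import Rotation as R
def cam(im):
    K=np.array([[im['fx'],0,im['cx']],[0,im['fy'],im['cy']],[0,0,1.]])
    return K,R.from_rotvec(np.ravel(im['rvec'])).as_matrix(),np.ravel(im['tvec']).astype(float)
def proj(im,p):
    K,r,t=cam(im); q=(np.atleast_2d(p)@r.T+t)@K.T; return q[:,:2]/q[:,2:]
def ray(im,px):
    K,r,t=cam(im); d=r.T@np.linalg.inv(K)@[px[0],px[1],1]; return -r.T@t,d/np.linalg.norm(d)
def atz(im,px,z):
    c,d=ray(im,px); return c+d*(z-c[2])/d[2]
def tri(a,pa,b,pb):
    (c1,d1),(c2,d2)=ray(a,pa),ray(b,pb)
    s=np.linalg.lstsq(np.c_[d1,-d2],c2-c1,rcond=None)[0]
    p,q=c1+s[0]*d1,c2+s[1]*d2; return (p+q)/2,np.linalg.norm(p-q)
def save(im,n): cv2.imwrite(f'pics/{n}.png',im['color'][:,:,::-1])
E
python3 - <<'E'
from h import *
np.set_printoptions(precision=1,suppress=True)
I={}
for c in ('scene','top'):
    I[c]=arm.get_image(c); save(I[c],c)
    print(c,ray(I[c],(320,240)))
    for t in 'bottle_tray tall_bottle short_bottle vial side_mat balance pan beaker tape_roll'.split():
        print(t,[(np.round(d['centre']),round(d['p'],2)) for d in arm.spot_point(c,t)[:3]],[(np.round(d['box']),round(d['p'],2)) for d in arm.look_for(c,t)[:3]])
print(arm.read_state())
E
```

```text
scene (array([263.5, 422.5, 756.9]), array([ 0.4, -0.5, -0.8]))
bottle_tray [(array([311., 239.]), 0.75), (array([377., 182.]), 0.39)] [(array([316., 239., 105., 102.]), 0.62), (array([434., 225., 100.,  79.]), 0.39)]
tall_bottle [(array([253., 295.]), 0.94), (array([406., 285.]), 0.91), (array([221., 253.]), 0.91)] [(array([206., 221.,  45.,  91.]), 0.85), (array([336., 195.,  34.,  94.]), 0.82), (array([411., 250.,  52.,  93.]), 0.61)]
short_bottle [(array([305., 256.]), 0.88), (array([376., 184.]), 0.6)] [(array([307., 235.,  31.,  66.]), 0.75)]
vial [] [(array([335., 368., 122., 118.]), 0.69)]
side_mat [(array([335., 363.]), 0.96)] [(array([335., 366., 119., 115.]), 0.82)]
balance [(array([434., 227.]), 0.69), (array([338., 360.]), 0.57)] [(array([434., 225.,  98.,  83.]), 0.81)]
pan [(array([432., 212.]), 0.85)] [(array([437., 224.,  94.,  77.]), 0.78)]
beaker [(array([432., 229.]), 0.34)] [(array([379., 170.,  26.,  36.]), 0.67)]
tape_roll [(array([196., 339.]), 0.86)] [(array([196., 338.,  38.,  40.]), 0.62)]
top (array([ 226.7, -151.2,  955.1]), array([ 0.4,  0. , -0.9]))
bot
[... 677 characters left out ...]
31.]), 0.58)] [(array([406., 344., 107., 101.]), 0.7), (array([351., 218.,  41.,  76.]), 0.31)]
beaker [(array([445., 254.]), 0.78)] [(array([453., 248.,  34.,  40.]), 0.97)]
tape_roll [(array([178., 179.]), 0.93), (array([194., 297.]), 0.18)] [(array([177., 178.,  32.,  34.]), 0.83)]
{'clock': 1.9, 'joints': array([ 1.4,  0.4,  0. ,  0. , -1.2, -0.3]), 'joint_vel': array([ 0., -0., -0., -0., -0.,  0.]), 'joint_efforts': array([  0. , -39.2,  18.9,   4.2,  -0. ,  -0. ]), 'position': array([259.3, 568.7, 231.3]), 'ee_rot': array([ 1. , -0.2,  0. ,  0. ]), 'contact_force': array([-0.6,  0.2,  0.2]), 'wrist_torque': array([ 0., -0.,  0.]), 'grasp_force': 0.0, 'gripper_width': 85.60588916493516}
```

View pics/scene.png

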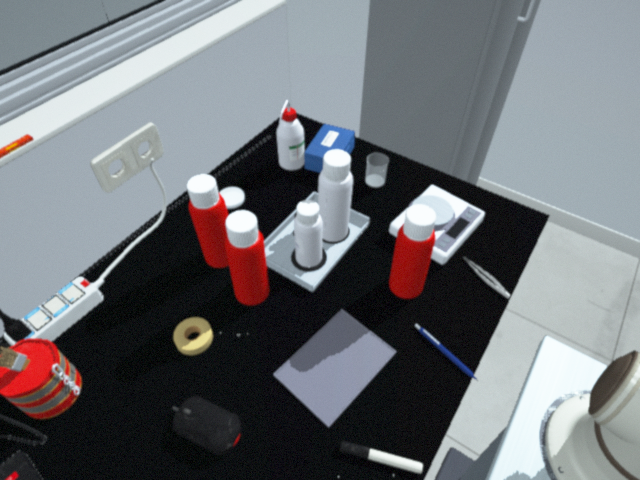

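View pics/top.png

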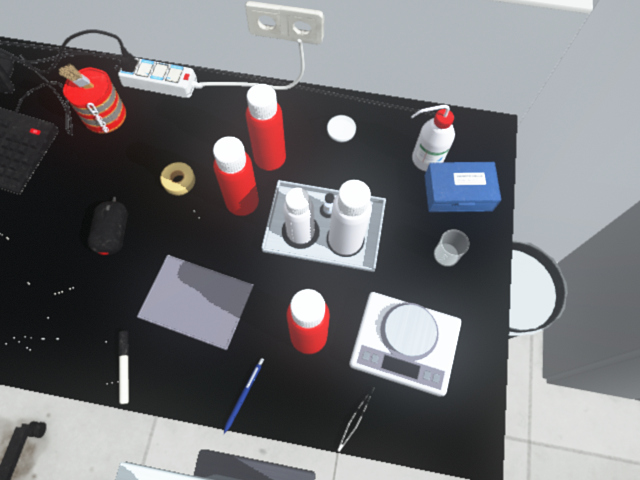

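The scene view shows the short bottle on the left pad (~307,235), the tall one on the right (~336,195), the mat at (335,367), the balance at (437,224) and three red look-alikes. In the top view the mat is front-left (195,301), the balance front-right (406,344), and the vial's cap is at (329,200). I'll zoom in to get the corners.

```bash
python3 - <<'E'
import cv2,numpy as np
t=cv2.imread('pics/top.png');s=cv2.imread('pics/scene.png')
a=cv2.resize(t[165:285,250:400],None,fx=4,fy=4,interpolation=cv2.INTER_CUBIC)
cv2.imwrite('pics/topcrop.png',a)
b=cv2.resize(s[140:300,250:400],None,fx=3.75,fy=3.75,interpolation=cv2.INTER_CUBIC)
cv2.imwrite('pics/scenecrop.png',b)
E
```

```text
(no output)
```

View pics/topcrop.png

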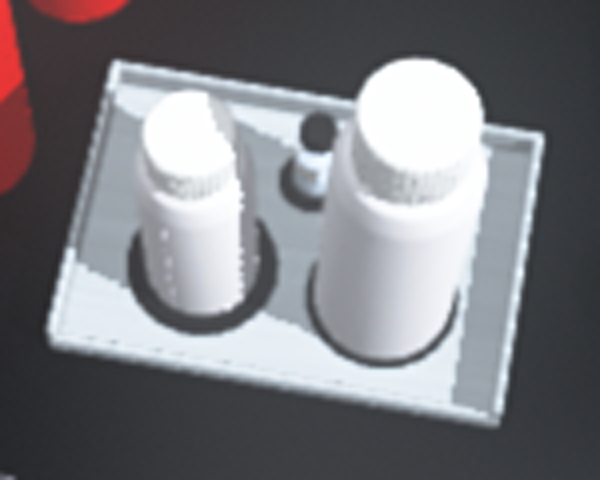

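View pics/scenecrop.png

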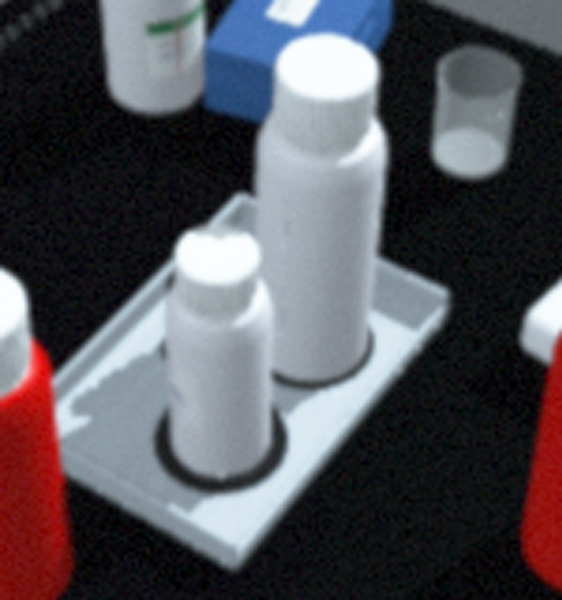

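The crops show the short cap top at about (297,198) in top and (308,208) in scene. The tall cap top is at (355,191) and (337,159), and the vial cap at (329.5,197). The tray's corners are clear too.

```bash
python3 - <<'E'
from h import *
np.set_printoptions(precision=1,suppress=True)
T=arm.get_image('top');S=arm.get_image('scene')
tc=lambda x,y:(250+x/4,165+y/4)
sc=lambda x,y:(250+x/3.75,140+y/3.75)
print('tall',tri(T,tc(420,103),S,sc(326,70)),'short',tri(T,tc(188,132),S,sc(218,255)))
print('vialcap',atz(T,tc(318,128),61))
q=np.array([atz(T,tc(113,62),22),atz(T,tc(544,133),22),atz(T,tc(498,425),12),atz(T,tc(50,345),12)])[:,:2]
print('tray corners',q, q.mean(0), cv2.minAreaRect(q.astype(np.float32)))
def fit(img,mask,z,n):
    c,_=cv2.findContours(mask.astype(np.uint8),cv2.RETR_EXTERNAL,cv2.CHAIN_APPROX_NONE)
    c=max(c,key=cv2.contourArea)[:,0]
    p=np.array([atz(img,x,z)[:2] for x in c.astype(float)]).astype(np.float32)
    print(n,cv2.minAreaRect(p))
for n,I,r in (('T',T,(125,250,265,355)),('S',S,(262,300,405,432))):
    c=I['color'].astype(int); m=np.zeros(c.shape[:2],bool)
    x0,y0,x1,y1=r; m[y0:y1,x0:x1]=1
    m&=(c.min(2)>60)
    m=cv2.morphologyEx(m.astype(np.uint8),cv2.MORPH_OPEN,np.ones((3,3)))
    fit(I,m,4,'mat'+n)
print('red base/pan')
print('pan',atz(T,(410.5,330.5),50))
for n,a,b in (('redA',(231,146),(241,220)),('redB',(262,97),(244,220)),('redC',(308,303),(420,215))):
    print(n,atz(T,a,205))
print('beaker',atz(T,(455,238),67),'tape',atz(T,(177,178),10))
E
```

```text
tall (array([ 616.6, -153.4,  203.1]), np.float64(5.4945222425892375)) short (array([614.2, -57.5, 151.1]), np.float64(0.9790976776461993))
vialcap [ 671.7 -107.6   61. ]
tray corners [[ 708.8    2.5]
 [ 709.1 -217. ]
 [ 556.6 -215.9]
 [ 557.3    2.3]] [ 632.9 -107. ] ((632.7215576171875, -107.32562255859375), (152.41033935546875, 219.4741973876953), 0.06853128224611282)
matT ((441.2326354980469, 105.43772888183594), (182.96778869628906, 131.9207000732422), 80.85969543457031)
matS ((441.0428771972656, 108.58409881591797), (182.82830810546875, 132.2974395751953), 80.8509521484375)
red base/pan
pan [ 447.1 -289.8   50. ]
redA [663.6  63.6 205. ]
redB [770.5  34.2 205. ]
redC [ 422.3 -112.9  205. ]
beaker [ 628.2 -348.9   67. ] tape [682.5 210.   10. ]
```

```bash
cat >> h.py <<'E'
def mv(p,yaw=None,frm=None):
    """tool-frame shift (m) and turn (deg) to TCP p; yaw = direction (deg) of tool x, tool down"""
    s=arm.read_state(); r=R.from_quat(s['ee_rot'])
    g=r if yaw is None else R.from_euler('z',yaw,degrees=True)*R.from_quat([1,0,0,0])
    return np.round(r.inv().apply(np.array(p)-s['position'])/1000,4),np.round((r.inv()*g).as_rotvec(degrees=True),2)
E
python3 - <<'E'
from h import *
s=arm.read_state(); r=R.from_quat(s['ee_rot']).as_matrix()
print(s['clock'],r.round(3),s['joints'].round(3))
print('yaw',np.degrees(np.arctan2(r[1,0],r[0,0])))
for y in (-90,0,90):print(y,mv((613,-153,320),y))
E
```

```text
2.0 [[ 0.91  -0.415  0.   ]
 [-0.415 -0.91   0.   ]
 [-0.    -0.    -1.   ]] [ 1.402  0.385  0.008  0.    -1.194 -0.259]
yaw -24.511339578250514
-90 (array([ 0.6212,  0.5099, -0.0887]), array([-0.  ,  0.  , 65.49]))
0 (array([ 0.6212,  0.5099, -0.0887]), array([ -0.  ,  -0.  , -24.51]))
90 (array([ 0.6212,  0.5099, -0.0887]), array([  -0.  ,   -0.  , -114.51]))
```

Call:
servo_tool:
  increments:
    - [1, 0.05, 0.04, -0.089, 0, 0, 10]
    - [1, 0.621, 0.51, -0.089, 0, 0, 65.5]
    - [1, 0.621, 0.51, -0.089, 0, 0, 65.5]
    - [1, 0.621, 0.51, -0.089, 0, 0, 65.5]
    - [1, 0.621, 0.51, -0.089, 0, 0, 65.5]
    - [1, 0.621, 0.51, -0.089, 0, 0, 65.5]
    - [1, 0.621, 0.51, -0.089, 0, 0, 65.5]
    - [1, 0.621, 0.51, -0.089, 0, 0, 65.5]
    - [1, 0.621, 0.51, -0.089, 0, 0, 65.5]
    - [1, 0.621, 0.51, -0.089, 0, 0, 65.5]
    - [1, 0.621, 0.51, -0.089, 0, 0, 65.5]
    - [1, 0.621, 0.51, -0.089, 0, 0, 65.5]

```text
clock: 3.5
position: [578.0, -82.7, 316.7]
ee_rot: [-0.707, 0.707, -0.0, 0.0]
contact_force: [0.6, 1.0, 0.0]
gripper_width: 85.0
grasp_force: 0.0
```

```bash
cat >> h.py <<'E'
def wrist():
    s=arm.read_state(); im=arm.get_image('wrist'); H=np.array(im['hand_eye'])
    M=np.eye(4); M[:3,:3]=R.from_quat(s['ee_rot']).as_matrix(); M[:3,3]=s['position']
    W=np.linalg.inv(M@H); im['rvec']=R.from_matrix(W[:3,:3]).as_rotvec(); im['tvec']=W[:3,3]; return im
E
python3 - <<'E'
from h import *
im=wrist(); save(im,'w1'); print(np.array(im['hand_eye']).round(2)); print(mv((613,-153,320)))
for t in ('tall_bottle','short_bottle','vial'): print(t,arm.spot_point('wrist',t))
for n,p in (('tallcap',(613,-152,210.5)),('short',(613,-62,155.5)),('vial',(668,-107,61.5))): print(n,proj(im,p))
E
```

```text
[[  -0.     -0.95   -0.32   83.98]
 [   1.     -0.     -0.      0.44]
 [  -0.     -0.32    0.95 -142.54]
 [   0.      0.      0.      1.  ]]
(array([ 0.0643, -0.033 , -0.0037]), array([0., 0., 0.]))
tall_bottle [{'centre': [185.6, 265.9], 'p': 0.86}, {'centre': [260.5, 288.2], 'p': 0.57}]
short_bottle [{'centre': [291.1, 200.3], 'p': 0.6}]
vial [{'centre': [246.3, 165.3], 'p': 0.75}, {'centre': [253.1, 366.8], 'p': 0.35}, {'centre': [290.8, 200.1], 'p': 0.26}]
tallcap [[268.09116659 137.23272536]]
short [[281.31393479 235.480942  ]]
vial [[239.71144933 170.53833424]]
```

View pics/w1.png

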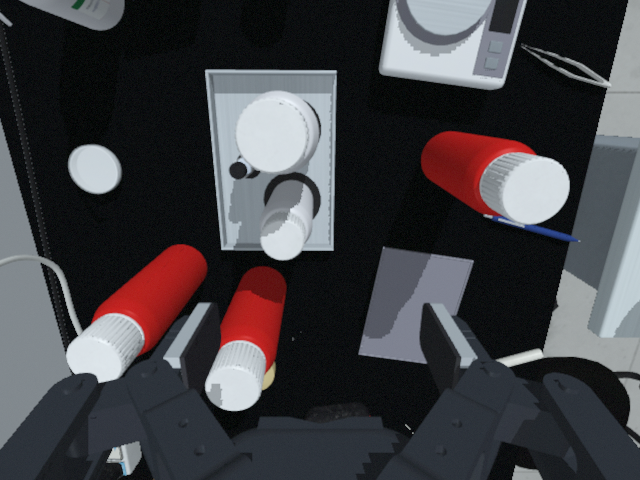

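The wrist view shows the tall cap at about (274,132), the short cap at (284,238) and the vial cap at (238,170). All are within a few px of the predictions.

Call:
servo_tool:
  increments:
    - [1, 0.064, -0.033, 0, 0, 0, 0]
    - [1, 0.064, -0.033, 0, 0, 0, 0]
    - [1, 0.064, -0.033, 0.0, 0, 0, 0]
    - [1, 0.064, -0.033, 0.0, 0, 0, 0]

```text
clock: 4.2
position: [610.0, -143.3, 316.7]
ee_rot: [0.708, -0.707, 0.0, -0.0]
contact_force: [-0.6, 0.7, 0.3]
gripper_width: 85.3
grasp_force: 0.0
```

```bash
python3 - <<'E'
from h import *
im=wrist(); save(im,'w2'); print(arm.read_state()['position'])
g=cv2.GaussianBlur(cv2.cvtColor(im['color'],cv2.COLOR_RGB2GRAY),(5,5),0)
for n,p in (('tallcap',(613,-152,210.5)),('short',(613,-62,155.5)),('vial',(668,-107,61.5))): print(n,proj(im,p))
E
```

```text
[ 609.98671099 -143.31865792  316.89797562]
tallcap [[315.23443338 221.99271047]]
short [[316.30500152 294.42711984]]
vial [[270.41138899 221.88733216]]
```

View pics/w2.png

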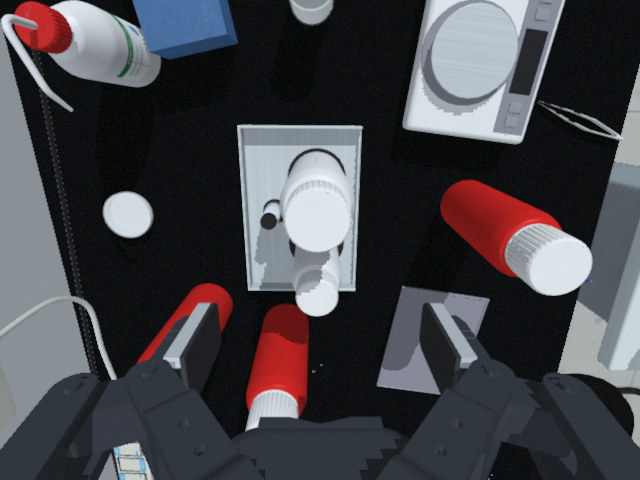

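The tall cap shows at (317,219), the short cap at (317,295) and the vial cap at (268,222), so the pad-based positions hold to about 2 mm. I'll descend onto the tall cap.

Call:
servo_tool:
  increments:
    - [1, 0.01, -0.003, 0.02, 0, 0, 0]
    - [1, 0.01, -0.003, 0.06, 0, 0, 0]
    - [1, 0.01, -0.003, 0.09, 0, 0, 0]
    - [1, 0.01, -0.003, 0.12, 0, 0, 0]
    - [1, 0.01, -0.003, 0.136, 0, 0, 0]
    - [1, 0.01, -0.003, 0.136, 0, 0, 0]
    - [1, 0.01, -0.003, 0.136, 0, 0, 0]

```text
clock: 5.12
position: [614.3, -154.6, 181.9]
ee_rot: [0.707, -0.707, 0.001, -0.001]
contact_force: [-0.0, 0.0, -0.4]
gripper_width: 85.4
grasp_force: 0.0
```

Call:
servo_tool:
  increments:
    - [1, -0.001, 0.001, 0.009, 0, 0, 0]
    - [0.3, -0.001, 0.001, 0.009, 0, 0, 0]
    - [0.3, -0.001, 0.001, 0.009, 0, 0, 0]
    - [0.3, -0.001, 0.001, 0.009, 0, 0, 0]
    - [0.3, -0.001, 0.001, 0.009, 0, 0, 0]
    - [0.3, -0.001, 0.001, 0.009, 0, 0, 0]
    - [0.3, -0.001, 0.001, 0.009, 0, 0, 0]
    - [0.3, -0.001, 0.001, 0.009, 0, 0, 0]

```text
clock: 6.12
position: [612.8, -153.9, 171.9]
ee_rot: [-0.707, 0.707, -0.001, 0.0]
contact_force: [0.6, -1.4, 3.0]
gripper_width: 48.6
grasp_force: 63.2
```

Call:
servo_tool:
  increments:
    - [0.2, 0, 0, -0.01, 0, 0, 0]
    - [0.2, 0, 0, -0.03, 0, 0, 0]
    - [0.2, 0, 0, -0.06, 0, 0, 0]
    - [0.2, 0, 0, -0.1, 0, 0, 0]
    - [0.2, 0, 0, -0.14, 0, 0, 0]
    - [0.2, 0, 0, -0.17, 0, 0, 0]
    - [0.2, 0, 0, -0.18, 0, 0, 0]
    - [0.2, 0, 0, -0.18, 0, 0, 0]

```text
clock: 7.12
position: [611.8, -153.3, 349.9]
ee_rot: [-0.707, 0.707, 0.001, -0.0]
contact_force: [-0.5, -1.2, -6.2]
gripper_width: 48.8
grasp_force: 63.2
```

```bash
python3 - <<'E'
from h import *
print(arm.read_state()['position'],mv((449,157,349)))
E
```

```text
[ 611.79812879 -153.32406179  349.85219269] (array([-0.3103,  0.1629,  0.0017]), array([0., 0., 0.]))
```

Call:
servo_tool:
  increments:
    - [0.2, -0.01, 0.005, 0, 0, 0, 0]
    - [0.2, -0.035, 0.018, 0, 0, 0, 0]
    - [0.2, -0.07, 0.037, 0, 0, 0, 0]
    - [0.2, -0.11, 0.058, 0, 0, 0, 0]
    - [0.2, -0.15, 0.079, 0, 0, 0, 0]
    - [0.2, -0.19, 0.1, 0, 0, 0, 0]
    - [0.2, -0.23, 0.121, 0, 0, 0, 0]
    - [0.2, -0.265, 0.139, 0, 0, 0, 0]
    - [0.2, -0.29, 0.152, 0, 0, 0, 0]
    - [0.2, -0.305, 0.16, 0, 0, 0, 0]
    - [0.2, -0.31, 0.163, 0, 0, 0, 0]
    - [0.2, -0.31, 0.163, 0, 0, 0, 0]

```text
clock: 8.62
position: [449.3, 156.0, 351.1]
ee_rot: [-0.707, 0.707, -0.0, -0.0]
contact_force: [0.1, -1.3, -5.5]
gripper_width: 49.0
grasp_force: 63.4
```

```bash
python3 - <<'E'
from h import *
print(mv((449,157,169.4)))
E
```

```text
(array([-0.0011,  0.0002,  0.1817]), array([0., 0., 0.]))
```

Call:
servo_tool:
  increments:
    - [0.2, -0.001, 0, 0.01, 0, 0, 0]
    - [0.2, -0.001, 0, 0.035, 0, 0, 0]
    - [0.2, -0.001, 0, 0.07, 0, 0, 0]
    - [0.2, -0.001, 0, 0.105, 0, 0, 0]
    - [0.2, -0.001, 0, 0.135, 0, 0, 0]
    - [0.2, -0.001, 0, 0.16, 0, 0, 0]
    - [0.2, -0.001, 0, 0.172, 0, 0, 0]
    - [0.2, -0.001, 0, 0.177, 0, 0, 0]
    - [0.2, -0.001, 0, 0.179, 0, 0, 0]
    - [0.2, -0.001, 0, 0.18, 0, 0, 0]
    - [0.2, -0.001, 0, 0.181, 0, 0, 0]
    - [0.2, -0.001, 0, 0.181, 0, 0, 0]

```text
clock: 10.12
position: [449.5, 157.4, 170.6]
ee_rot: [-0.707, 0.707, -0.0, 0.0]
contact_force: [0.0, 0.1, -6.0]
gripper_width: 48.8
grasp_force: 63.5
```

Call:
servo_tool:
  increments:
    - [0.2, 0, 0, 0.001, 0, 0, 0]
    - [0.2, 0, 0, 0.002, 0, 0, 0]
    - [0.2, 0, 0, 0.002, 0, 0, 0]

```text
clock: 10.5
position: [449.9, 157.4, 169.3]
ee_rot: [0.707, -0.707, 0.0, -0.001]
contact_force: [-1.4, -0.6, 3.1]
gripper_width: 48.5
grasp_force: 64.0
```

Call:
servo_tool:
  increments:
    - [0.6, 0, 0, 0, 0, 0, 0]
    - [1, 0, 0, 0, 0, 0, 0]
    - [1, 0, 0, 0, 0, 0, 0]
    - [1, 0, 0, 0, 0, 0, 0]
    - [1, 0, 0, 0, 0, 0, 0]
    - [1, 0, 0, -0.03, 0, 0, 0]
    - [1, 0, 0, -0.08, 0, 0, 0]
    - [1, 0, 0, -0.11, 0, 0, 0]
    - [1, 0, 0, -0.11, 0, 0, 0]

```text
clock: 11.62
position: [450.6, 158.0, 281.0]
ee_rot: [0.707, -0.707, 0.001, -0.003]
contact_force: [-0.5, 0.0, -0.8]
gripper_width: 84.9
grasp_force: 0.0
```

```bash
python3 - <<'E'
from h import *
print(mv((613,-62,279)),mv((613,-62,130)))
E
```

```text
(array([ 0.22  , -0.1624,  0.0021]), array([0., 0., 0.])) (array([ 0.2205, -0.1616,  0.1511]), array([0., 0., 0.]))
```

Call:
servo_tool:
  increments:
    - [1, 0.04, -0.03, 0, 0, 0, 0]
    - [1, 0.08, -0.059, 0, 0, 0, 0]
    - [1, 0.13, -0.096, 0, 0, 0, 0]
    - [1, 0.18, -0.133, 0, 0, 0, 0]
    - [1, 0.21, -0.155, 0.01, 0, 0, 0]
    - [1, 0.22, -0.162, 0.04, 0, 0, 0]
    - [1, 0.22, -0.162, 0.08, 0, 0, 0]
    - [1, 0.22, -0.162, 0.11, 0, 0, 0]
    - [1, 0.22, -0.162, 0.14, 0, 0, 0]
    - [1, 0.22, -0.162, 0.148, 0, 0, 0]
    - [1, 0.22, -0.162, 0.148, 0, 0, 0]

```text
clock: 13.0
position: [611.2, -62.8, 129.8]
ee_rot: [0.707, -0.707, -0.0, 0.001]
contact_force: [0.6, -0.0, 0.6]
gripper_width: 85.2
grasp_force: 0.0
```

Call:
servo_tool:
  increments:
    - [1, 0, -0.001, 0.003, 0, 0, 0]
    - [0.2, 0, -0.001, 0.003, 0, 0, 0]
    - [0.2, 0, -0.001, 0.003, 0, 0, 0]
    - [0.2, 0, -0.001, 0.003, 0, 0, 0]
    - [0.2, 0, -0.001, 0.003, 0, 0, 0]
    - [0.2, 0, -0.001, 0.003, 0, 0, 0]
    - [0.2, 0, -0.001, 0.003, 0, 0, 0]
    - [0.2, 0, -0.001, 0.003, 0, 0, 0]
    - [0.2, 0, -0.001, 0.003, 0, 0, 0]

```text
clock: 14.12
position: [613.1, -62.8, 128.3]
ee_rot: [0.707, -0.707, 0.001, -0.001]
contact_force: [0.1, 0.7, 5.2]
gripper_width: 38.8
grasp_force: 61.0
```

Call:
servo_tool:
  increments:
    - [0.1, 0, 0, -0.01, 0, 0, 0]
    - [0.1, 0, 0, -0.04, 0, 0, 0]
    - [0.1, 0, 0, -0.08, 0, 0, 0]
    - [0.1, -0.01, 0.015, -0.1, 0, 0, 0]
    - [0.1, -0.03, 0.045, -0.1, 0, 0, 0]
    - [0.1, -0.055, 0.082, -0.1, 0, 0, 0]
    - [0.1, -0.08, 0.12, -0.1, 0, 0, 0]
    - [0.1, -0.1, 0.15, -0.1, 0, 0, 0]
    - [0.1, -0.112, 0.168, -0.1, 0, 0, 0]
    - [0.1, -0.119, 0.178, -0.1, 0, 0, 0]
    - [0.1, -0.12, 0.18, -0.1, 0, 0, 0]
    - [0.1, -0.12, 0.18, -0.1, 0, 0, 0]

```text
clock: 15.62
position: [432.7, 57.2, 227.2]
ee_rot: [-0.707, 0.707, -0.0, -0.0]
contact_force: [0.5, -0.2, -1.6]
gripper_width: 39.0
grasp_force: 60.8
```

```bash
python3 - <<'E'
from h import *
print(mv((433,57,125.8)),arm.read_state()['contact_force'])
E
```

```text
(array([ 0.0002, -0.0003,  0.1014]), array([0., 0., 0.])) [ 0.46230513 -0.24024694 -1.57469512]
```

Call:
servo_tool:
  increments:
    - [0.1, 0, 0, 0.01, 0, 0, 0]
    - [0.1, 0, 0, 0.035, 0, 0, 0]
    - [0.1, 0, 0, 0.065, 0, 0, 0]
    - [0.1, 0, 0, 0.085, 0, 0, 0]
    - [0.1, 0, 0, 0.095, 0, 0, 0]
    - [0.1, 0, 0, 0.098, 0, 0, 0]
    - [0.1, 0, 0, 0.1, 0, 0, 0]
    - [0.1, 0, 0, 0.101, 0, 0, 0]
    - [0.1, 0, 0, 0.102, 0, 0, 0]
    - [0.1, 0, 0, 0.102, 0, 0, 0]

```text
clock: 16.88
position: [432.7, 57.4, 125.7]
ee_rot: [0.707, -0.707, 0.0, -0.001]
contact_force: [0.5, -0.2, 0.5]
gripper_width: 39.5
grasp_force: 61.0
```

Call:
servo_tool:
  increments:
    - [0.1, 0, 0, 0.001, 0, 0, 0]
    - [0.1, 0, 0, 0.001, 0, 0, 0]
    - [0.6, 0, 0, 0.001, 0, 0, 0]
    - [1, 0, 0, 0, 0, 0, 0]
    - [1, 0, 0, 0, 0, 0, 0]
    - [1, 0, 0, 0, 0, 0, 0]
    - [1, 0, 0, -0.03, 0, 0, 0]
    - [1, 0, 0, -0.08, 0, 0, 0]
    - [1, 0, 0, -0.13, 0, 0, 0]
    - [1, 0, 0, -0.15, 0, 0, 0]
    - [1, 0, 0, -0.15, 0, 0, 0]

```text
clock: 18.25
position: [433.0, 57.6, 276.7]
ee_rot: [-0.707, 0.707, -0.001, 0.002]
contact_force: [-0.4, 0.6, -0.8]
gripper_width: 85.0
grasp_force: 0.0
```

```bash
python3 - <<'E'
from h import *
T=arm.get_image('top'); S=arm.get_image('scene')
a=np.hstack([cv2.resize(T['color'][170:370,120:360],None,fx=1.66,fy=1.66),cv2.resize(S['color'][200:400,220:460],None,fx=1.66,fy=1.66)])
cv2.imwrite('pics/chk1.png',a[:,:,::-1]); print(a.shape)
print(arm.spot_point('top','vial'),proj(T,(668,-107,5.5)),proj(T,(668,-107,61.5)))
print(mv((640,-107,277)))
E
```

```text
(332, 796, 3)
[{'centre': [326.8, 208.3], 'p': 0.57}] [[327.89382324 210.93148821]] [[328.86106162 198.54630032]]
(array([ 0.1639, -0.2084, -0.0036]), array([0., 0., 0.]))
```

View pics/chk1.png

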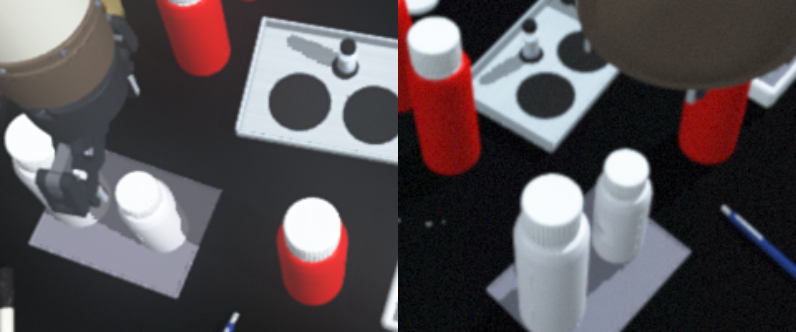

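Both bottles stand inside the mat, and the vial is still upright on its small pad (scene crop 530,45). Next is the vial.

Call:
servo_tool:
  increments:
    - [0.7, 0.03, -0.043, 0, 0, 0, 0]
    - [0.7, 0.065, -0.093, 0, 0, 0, 0]
    - [0.7, 0.1, -0.143, 0, 0, 0, 0]
    - [0.7, 0.135, -0.193, 0, 0, 0, 0]
    - [0.7, 0.155, -0.224, 0.02, 0, 0, 0]
    - [0.7, 0.164, -0.236, 0.06, 0, 0, 0]
    - [0.7, 0.164, -0.236, 0.11, 0, 0, 0]
    - [0.7, 0.164, -0.236, 0.127, 0, 0, 0]
    - [0.7, 0.164, -0.236, 0.127, 0, 0, 0]
    - [0.7, 0.164, -0.236, 0.127, 0, 0, 0]

```text
clock: 19.65
position: [669.7, -106.7, 150.7]
ee_rot: [0.707, -0.707, 0.002, -0.001]
contact_force: [-0.1, 0.2, 0.6]
gripper_width: 59.8
grasp_force: 0.0
```

```bash
python3 - <<'E'
from h import *
im=wrist(); save(im,'w3'); print(arm.read_state()['position'])
print(proj(im,(668,-107,61.5)),proj(im,(668,-107,5.5)),arm.spot_point('wrist','vial'))
print(mv((668,-107,25)))
E
```

```text
[ 669.7094286  -106.60418847  150.98087957]
[[322.17537865 240.60831887]] [[322.00418517 218.29462697]] [{'centre': [314.8, 219.2], 'p': 0.66}]
(array([0.0004, 0.0021, 0.1259]), array([0., 0., 0.]))
```

View pics/w3.png

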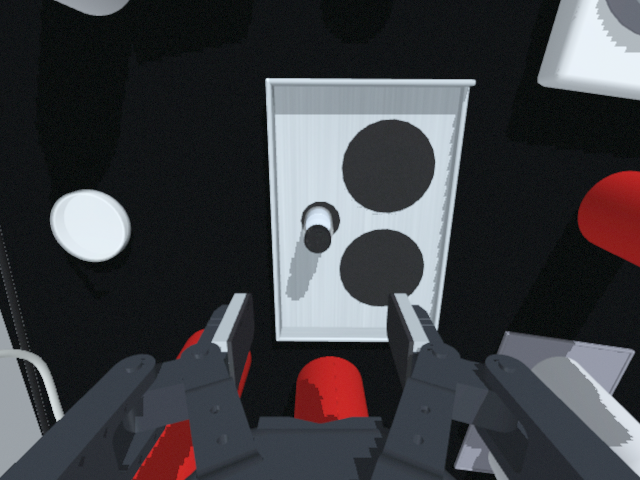

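The vial's cap is at (317.5,238) against a predicted (322,240.6), which puts the vial at about (671,-108).

Call:
servo_tool:
  increments:
    - [0.6, 0.001, -0.001, 0.02, 0, 0, 0]
    - [0.6, 0.001, -0.001, 0.06, 0, 0, 0]
    - [0.6, 0.001, -0.001, 0.1, 0, 0, 0]
    - [0.6, 0.001, -0.001, 0.12, 0, 0, 0]
    - [0.6, 0.001, -0.001, 0.127, 0, 0, 0]
    - [0.6, 0.001, -0.001, 0.127, 0, 0, 0]
    - [0.4, 0.001, -0.001, 0.127, 0, 0, 0]
    - [0.3, 0.001, -0.001, 0.127, 0, 0, 0]
    - [0, 0.001, -0.001, 0.127, 0, 0, 0]
    - [0, 0.001, -0.001, 0.127, 0, 0, 0]
    - [0, 0.001, -0.001, 0.127, 0, 0, 0]
    - [0, 0.001, -0.001, 0.127, 0, 0, 0]

```text
clock: 21.25
position: [670.3, -107.8, 22.7]
ee_rot: [0.707, -0.707, 0.001, -0.001]
contact_force: [0.0, -0.2, 6.4]
gripper_width: 21.2
grasp_force: 58.8
```

Call:
servo_tool:
  increments:
    - [0, 0, 0, -0.01, 0, 0, 0]
    - [0, 0, 0, -0.04, 0, 0, 0]
    - [0, 0, 0, -0.09, 0, 0, 0]
    - [0, 0.01, 0.012, -0.13, 0, 0, 0]
    - [0, 0.03, 0.037, -0.15, 0, 0, 0]
    - [0, 0.055, 0.067, -0.16, 0, 0, 0]
    - [0, 0.08, 0.098, -0.16, 0, 0, 0]
    - [0, 0.11, 0.135, -0.16, 0, 0, 0]
    - [0, 0.126, 0.153, -0.16, 0, 0, 0]
    - [0, 0.13, 0.16, -0.16, 0, 0, 0]
    - [0, 0.13, 0.16, -0.16, 0, 0, 0]

```text
clock: 22.62
position: [509.8, -237.6, 181.4]
ee_rot: [-0.707, 0.707, -0.0, 0.0]
contact_force: [0.5, -0.1, -0.5]
gripper_width: 21.3
grasp_force: 58.7
```

```bash
python3 - <<'E'
from h import *
im=wrist(); save(im,'w4'); print(arm.read_state()['position'],arm.read_state()['gripper_width'])
print(proj(im,(447,-290,50)),arm.spot_point('wrist','pan'))
T=arm.get_image('top'); 
for o in arm.spot_point('top','pan'): print(o,atz(T,o['centre'],50))
E
```

```text
[ 510.1654602  -237.36819701  181.33239318] 21.61468089573273
[[401.15778794 157.85429864]] [{'centre': [395.2, 160.2], 'p': 0.78}]
{'centre': [408.6, 331.9], 'p': 0.68} [ 444.09404782 -286.81143856   50.        ]
```

View pics/w4.png

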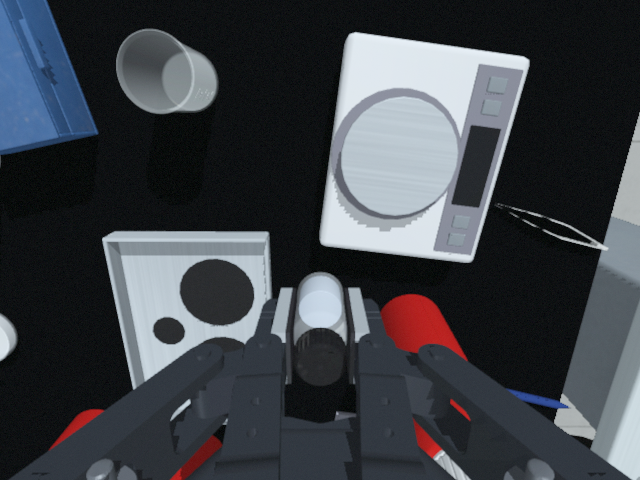

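The vial is held upright in the fingers. The pan disc centre is at about (400,153) against a predicted (401,158), so the pan is at about (447.5,-292).

Call:
servo_tool:
  increments:
    - [0, 0.02, 0.023, 0, 0, 0, 0]
    - [0, 0.045, 0.052, 0, 0, 0, 0]
    - [0, 0.053, 0.0625, 0.02, 0, 0, 0]
    - [0, 0.053, 0.0625, 0.05, 0, 0, 0]
    - [0, 0.053, 0.0625, 0.08, 0, 0, 0]
    - [0, 0.053, 0.0625, 0.1, 0, 0, 0]
    - [0, 0.053, 0.0625, 0.108, 0, 0, 0]
    - [0, 0.053, 0.0625, 0.111, 0, 0, 0]
    - [0, 0.053, 0.0625, 0.112, 0, 0, 0]
    - [0, 0.053, 0.0625, 0.112, 0, 0, 0]

```text
clock: 24.08
position: [447.3, -290.8, 70.0]
ee_rot: [-0.707, 0.707, -0.001, 0.0]
contact_force: [-0.5, -0.1, 0.5]
gripper_width: 21.3
grasp_force: 58.8
```

Call:
servo_tool:
  increments:
    - [0, 0, 0, 0.001, 0, 0, 0]
    - [0, 0, 0, 0.002, 0, 0, 0]
    - [0, 0, 0, 0.0025, 0, 0, 0]
    - [0, 0, 0, 0.0025, 0, 0, 0]

```text
clock: 24.58
position: [446.9, -290.8, 67.2]
ee_rot: [-0.707, 0.707, -0.0, -0.0]
contact_force: [-1.5, 0.9, 2.2]
gripper_width: 21.2
grasp_force: 59.0
```

Call:
servo_tool:
  increments:
    - [0.4, 0, 0, 0, 0, 0, 0]
    - [0.5, 0, 0, 0, 0, 0, 0]
    - [0.7, 0, 0, 0, 0, 0, 0]
    - [0.7, 0, 0, 0, 0, 0, 0]
    - [0.7, 0, 0, -0.02, 0, 0, 0]
    - [0.7, 0, 0, -0.06, 0, 0, 0]
    - [0.7, 0, 0, -0.12, 0, 0, 0]
    - [1, 0, 0, -0.18, 0, 0, 0]
    - [1, 0, 0, -0.22, 0, 0, 0]
    - [1, -0.04, 0, -0.22, 0, 0, 0]
    - [1, -0.05, 0, -0.22, 0, 0, 0]
    - [1, -0.05, 0, -0.22, 0, 0, 0]

```text
clock: 26.08
position: [446.7, -240.3, 286.6]
ee_rot: [0.708, -0.707, -0.0, 0.0]
contact_force: [0.3, -0.2, 0.5]
gripper_width: 85.1
grasp_force: 0.0
```

```bash
python3 - <<'E'
from h import *
im=wrist(); print(arm.read_state()['position'])
T=arm.get_image('top')
a=np.hstack([im['color'][0:400,200:600],cv2.resize(T['color'][280:400,345:465],(400,400),interpolation=cv2.INTER_CUBIC)])
cv2.imwrite('pics/chk2.png',a[:,:,::-1])
print(proj(T,[(447,-291,50),(447,-291,106)]),mv((433,57,287)))
E
```

```text
[ 446.77676356 -240.76392667  286.45112868]
[[411.17685721 330.70556259]
 [417.31860467 323.55257678]] (array([-0.2981,  0.0138, -0.0007]), array([0., 0., 0.]))
```

View pics/chk2.png

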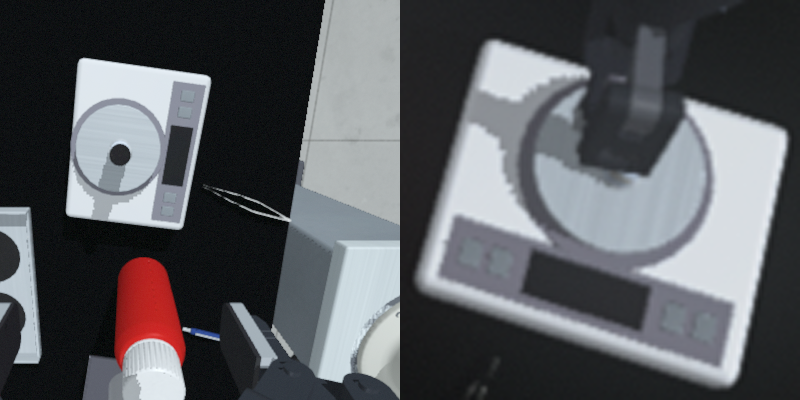

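The vial stands upright with its cap at (320,155) in full-image coordinates, and the pan centre is near (318,147). I'll put numbers on it.

```bash
python3 - <<'E'
from h import *
im=wrist(); print(atz(im,(320,155),106),atz(im,(318,147),50))
c=im['color'].astype(int); m=((c.min(2)>150)).astype(np.uint8)
print(mv((433,57,287)))
E
```

```text
[ 445.98182504 -290.43670229  106.        ] [ 447.98495464 -292.68266319   50.        ]
(array([-0.2982,  0.014 , -0.0007]), array([0., 0., 0.]))
```

The vial is within about 3 mm of the pan centre. Next is the short bottle.

Call:
servo_tool:
  increments:
    - [1, -0.04, 0.002, 0, 0, 0, 0]
    - [1, -0.09, 0.005, 0, 0, 0, 0]
    - [1, -0.15, 0.008, 0, 0, 0, 0]
    - [1, -0.21, 0.011, 0, 0, 0, 0]
    - [1, -0.26, 0.013, 0, 0, 0, 0]
    - [1, -0.29, 0.014, 0, 0, 0, 0]
    - [1, -0.2985, 0.014, 0.01, 0, 0, 0]
    - [1, -0.2985, 0.014, 0.05, 0, 0, 0]
    - [1, -0.2985, 0.014, 0.1, 0, 0, 0]
    - [1, -0.2985, 0.014, 0.14, 0, 0, 0]
    - [1, -0.2985, 0.014, 0.158, 0, 0, 0]
    - [1, -0.2985, 0.014, 0.158, 0, 0, 0]

```text
clock: 27.72
position: [431.9, 56.2, 126.9]
ee_rot: [-0.706, 0.708, 0.001, -0.003]
contact_force: [-0.3, 0.6, 0.5]
gripper_width: 85.5
grasp_force: 0.0
```

Call:
servo_tool:
  increments:
    - [1, -0.001, -0.001, 0.001, 0, 0, 0]
    - [0.2, -0.001, -0.001, 0.001, 0, 0, 0]
    - [0.1, -0.001, -0.001, 0.001, 0, 0, 0]
    - [0.1, -0.001, -0.001, 0.001, 0, 0, 0]
    - [0.1, -0.001, -0.001, 0.001, 0, 0, 0]
    - [0.1, -0.001, -0.001, 0.001, 0, 0, 0]
    - [0.1, -0.001, -0.001, 0.001, 0, 0, 0]
    - [0.1, -0.001, -0.001, 0.001, 0, 0, 0]
    - [0.1, -0.001, -0.001, -0.01, 0, 0, 0]
    - [0.1, -0.001, -0.001, -0.05, 0, 0, 0]
    - [0.1, -0.001, -0.001, -0.09, 0, 0, 0]
    - [0.1, -0.001, -0.001, -0.1, 0, 0, 0]

```text
clock: 29.22
position: [434.8, 59.3, 231.3]
ee_rot: [-0.707, 0.707, -0.001, 0.002]
contact_force: [-0.1, 0.2, -2.4]
gripper_width: 39.0
grasp_force: 61.0
```

```bash
python3 - <<'E'
from h import *
print(mv((613.1,-62.8,228)))
E
```

```text
(array([ 0.1221, -0.1783,  0.0038]), array([0., 0., 0.]))
```

Call:
servo_tool:
  increments:
    - [0.1, 0.01, -0.015, 0, 0, 0, 0]
    - [0.1, 0.03, -0.044, 0, 0, 0, 0]
    - [0.1, 0.055, -0.08, 0, 0, 0, 0]
    - [0.1, 0.08, -0.117, 0, 0, 0, 0]
    - [0.1, 0.1, -0.146, 0, 0, 0, 0]
    - [0.1, 0.115, -0.168, 0, 0, 0, 0]
    - [0.1, 0.121, -0.177, 0, 0, 0, 0]
    - [0.1, 0.122, -0.178, 0, 0, 0, 0]
    - [0.1, 0.122, -0.178, 0.01, 0, 0, 0]
    - [0.1, 0.122, -0.178, 0.04, 0, 0, 0]
    - [0.1, 0.122, -0.178, 0.07, 0, 0, 0]
    - [0.1, 0.122, -0.178, 0.07, 0, 0, 0]

```text
clock: 30.72
position: [609.1, -62.7, 156.0]
ee_rot: [0.707, -0.707, -0.002, 0.003]
contact_force: [-1.3, -1.0, -1.0]
gripper_width: 39.1
grasp_force: 61.0
```

```bash
python3 - <<'E'
from h import *
print(mv((613.1,-62.8,128.3)))
E
```

```text
(array([ 0.0001, -0.0042,  0.0277]), array([0., 0., 0.]))
```

Call:
servo_tool:
  increments:
    - [0.1, 0, -0.003, 0.005, 0, 0, 0]
    - [0.1, 0, -0.003, 0.012, 0, 0, 0]
    - [0.1, 0, -0.003, 0.018, 0, 0, 0]
    - [0.1, 0, -0.003, 0.022, 0, 0, 0]
    - [0.1, 0, -0.003, 0.023, 0, 0, 0]
    - [0.1, 0, -0.003, 0.023, 0, 0, 0]

```text
clock: 31.48
position: [615.0, -63.3, 135.9]
ee_rot: [-0.707, 0.707, -0.0, 0.0]
contact_force: [0.2, -0.7, -2.2]
gripper_width: 38.8
grasp_force: 61.0
```

Call:
servo_tool:
  increments:
    - [0.1, 0, 0.0015, 0.004, 0, 0, 0]
    - [0.1, 0, 0.0015, 0.006, 0, 0, 0]
    - [0.1, 0, 0.0015, 0.007, 0, 0, 0]
    - [0.1, 0, 0.0015, 0.007, 0, 0, 0]

```text
clock: 31.98
position: [613.6, -63.5, 131.4]
ee_rot: [0.707, -0.707, 0.001, -0.0]
contact_force: [-3.3, 0.1, 9.4]
gripper_width: 39.0
grasp_force: 62.4
```

Call:
servo_tool:
  increments:
    - [0.1, 0, 0, -0.001, 0, 0, 0]
    - [0.5, 0, 0, -0.001, 0, 0, 0]
    - [1, 0, 0, -0.001, 0, 0, 0]
    - [1, 0, 0, -0.001, 0, 0, 0]
    - [1, 0, 0, -0.001, 0, 0, 0]
    - [1, 0, 0, -0.03, 0, 0, 0]
    - [1, 0, 0, -0.08, 0, 0, 0]
    - [1, 0, 0, -0.13, 0, 0, 0]
    - [1, 0, 0, -0.15, 0, 0, 0]
    - [1, 0, 0, -0.15, 0, 0, 0]

```text
clock: 33.22
position: [614.1, -63.2, 280.6]
ee_rot: [-0.707, 0.707, -0.001, 0.002]
contact_force: [0.4, 0.6, -0.5]
gripper_width: 85.3
grasp_force: 0.0
```

```bash
python3 - <<'E'
from h import *
print(mv((449.5,157.4,280)))
S=arm.get_image('scene');T=arm.get_image('top')
a=np.hstack([cv2.resize(S['color'][140:300,250:400],(400,427)),cv2.resize(T['color'][165:315,250:400],(400,427))])
cv2.imwrite('pics/chk3.png',a[:,:,::-1])
E
```

```text
(array([-2.206e-01,  1.646e-01,  1.000e-04]), array([0., 0., 0.]))
```

View pics/chk3.png

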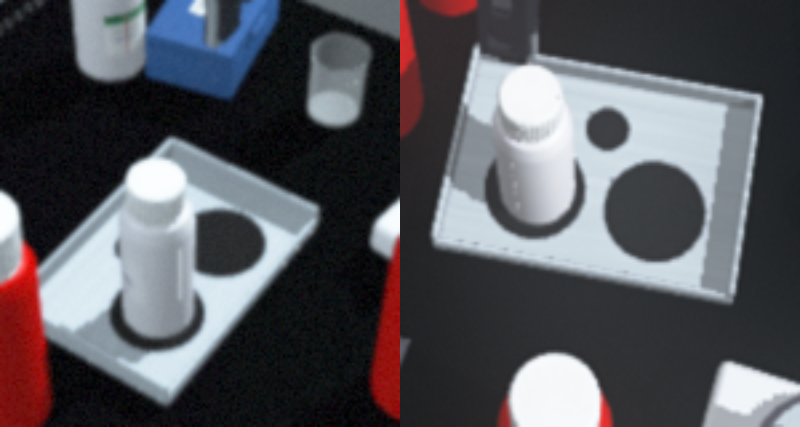

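The short bottle stands upright, centred on its pad (scene crop 158,320; top crop 535,200). Now the tall one.

Call:
servo_tool:
  increments:
    - [1, -0.04, 0.03, 0, 0, 0, 0]
    - [1, -0.09, 0.067, 0, 0, 0, 0]
    - [1, -0.14, 0.104, 0, 0, 0, 0]
    - [1, -0.19, 0.142, 0, 0, 0, 0]
    - [1, -0.215, 0.16, 0, 0, 0, 0]
    - [1, -0.2205, 0.1645, 0.01, 0, 0, 0]
    - [1, -0.2205, 0.1645, 0.04, 0, 0, 0]
    - [1, -0.2205, 0.1645, 0.07, 0, 0, 0]
    - [1, -0.2205, 0.1645, 0.09, 0, 0, 0]
    - [1, -0.2205, 0.1645, 0.1, 0, 0, 0]
    - [1, -0.2205, 0.1645, 0.1, 0, 0, 0]

```text
clock: 34.7
position: [448.7, 156.5, 177.6]
ee_rot: [-0.707, 0.707, 0.0, -0.001]
contact_force: [0.4, -0.6, 1.3]
gripper_width: 85.3
grasp_force: 0.0
```

Call:
servo_tool:
  increments:
    - [1, 0, 0, 0.005, 0, 0, 0]
    - [1, 0, 0, 0.008, 0, 0, 0]
    - [0.3, 0, 0, 0.008, 0, 0, 0]
    - [0.2, 0, 0, 0.008, 0, 0, 0]
    - [0.2, 0, 0, 0.008, 0, 0, 0]
    - [0.2, 0, 0, 0.008, 0, 0, 0]
    - [0.2, 0, 0, 0.008, 0, 0, 0]
    - [0.2, 0, 0, 0.008, 0, 0, 0]
    - [0.2, 0, 0, 0.008, 0, 0, 0]

```text
clock: 35.83
position: [449.5, 157.6, 171.4]
ee_rot: [0.707, -0.707, 0.0, -0.001]
contact_force: [0.4, 0.3, 5.7]
gripper_width: 48.6
grasp_force: 62.3
```

Call:
servo_tool:
  increments:
    - [0.2, 0, 0, -0.01, 0, 0, 0]
    - [0.2, 0, 0, -0.03, 0, 0, 0]
    - [0.2, 0, 0, -0.06, 0, 0, 0]
    - [0.2, 0, 0, -0.1, 0, 0, 0]
    - [0.2, 0, 0, -0.14, 0, 0, 0]
    - [0.2, 0, 0, -0.17, 0, 0, 0]
    - [0.2, 0, 0, -0.18, 0, 0, 0]
    - [0.2, 0, 0, -0.18, 0, 0, 0]

```text
clock: 36.83
position: [448.1, 157.1, 349.4]
ee_rot: [-0.707, 0.707, 0.001, -0.001]
contact_force: [-0.2, 0.4, -5.8]
gripper_width: 49.2
grasp_force: 63.3
```

Call:
servo_tool:
  increments:
    - [0.2, 0.01, -0.005, 0, 0, 0, 0]
    - [0.2, 0.035, -0.018, 0, 0, 0, 0]
    - [0.2, 0.07, -0.037, 0, 0, 0, 0]
    - [0.2, 0.11, -0.058, 0, 0, 0, 0]
    - [0.2, 0.15, -0.079, 0, 0, 0, 0]
    - [0.2, 0.19, -0.1, 0, 0, 0, 0]
    - [0.2, 0.23, -0.121, 0, 0, 0, 0]
    - [0.2, 0.265, -0.139, 0, 0, 0, 0]
    - [0.2, 0.29, -0.152, 0, 0, 0, 0]
    - [0.2, 0.305, -0.16, 0, 0, 0, 0]
    - [0.2, 0.311, -0.163, 0, 0, 0, 0]
    - [0.2, 0.311, -0.163, 0, 0, 0, 0]

```text
clock: 38.33
position: [611.7, -153.5, 350.3]
ee_rot: [-0.707, 0.707, 0.001, -0.0]
contact_force: [-0.6, 1.1, -5.0]
gripper_width: 48.7
grasp_force: 63.5
```

```bash
python3 - <<'E'
from h import *
print(mv((612.8,-153.7,173.9)))
E
```

```text
(array([ 0.0003, -0.0013,  0.1764]), array([0., 0., 0.]))
```

Call:
servo_tool:
  increments:
    - [0.2, 0, -0.001, 0.01, 0, 0, 0]
    - [0.2, 0, -0.001, 0.035, 0, 0, 0]
    - [0.2, 0, -0.001, 0.07, 0, 0, 0]
    - [0.2, 0, -0.001, 0.105, 0, 0, 0]
    - [0.2, 0, -0.001, 0.135, 0, 0, 0]
    - [0.2, 0, -0.001, 0.157, 0, 0, 0]
    - [0.2, 0, -0.001, 0.168, 0, 0, 0]
    - [0.2, 0, -0.001, 0.172, 0, 0, 0]
    - [0.2, 0, -0.001, 0.174, 0, 0, 0]
    - [0.2, 0, -0.001, 0.175, 0, 0, 0]
    - [0.2, 0, -0.001, 0.176, 0, 0, 0]
    - [0.2, 0, -0.001, 0.176, 0, 0, 0]

```text
clock: 39.83
position: [612.9, -153.8, 175.0]
ee_rot: [-0.707, 0.707, -0.0, 0.0]
contact_force: [-1.0, -0.4, -5.7]
gripper_width: 48.7
grasp_force: 63.5
```

Call:
servo_tool:
  increments:
    - [0.2, 0, 0, 0.001, 0, 0, 0]
    - [0.2, 0, 0, 0.002, 0, 0, 0]
    - [0.2, 0, 0, 0.002, 0, 0, 0]

```text
clock: 40.2
position: [613.2, -153.9, 174.0]
ee_rot: [0.707, -0.707, 0.001, -0.0]
contact_force: [-0.5, 1.8, 2.6]
gripper_width: 48.7
grasp_force: 63.8
```

Call:
servo_tool:
  increments:
    - [0.6, 0, 0, 0, 0, 0, 0]
    - [1, 0, 0, 0, 0, 0, 0]
    - [1, 0, 0, 0, 0, 0, 0]
    - [1, 0, 0, 0, 0, 0, 0]
    - [1, 0, 0, 0, 0, 0, 0]
    - [1, 0, 0, -0.03, 0, 0, 0]
    - [1, 0, 0, -0.08, 0, 0, 0]
    - [1, 0, 0, -0.12, 0, 0, 0]
    - [1, -0.04, 0.04, -0.15, 0, 0, 0]
    - [1, -0.09, 0.08, -0.15, 0, 0, 0]
    - [1, -0.12, 0.1, -0.15, 0, 0, 0]
    - [1, -0.12, 0.1, -0.15, 0, 0, 0]

```text
clock: 41.7
position: [511.7, -32.2, 323.9]
ee_rot: [0.708, -0.706, 0.0, -0.001]
contact_force: [0.3, -0.4, -0.4]
gripper_width: 85.7
grasp_force: 0.0
```

```bash
python3 - <<'E'
from h import *
S=arm.get_image('scene');T=arm.get_image('top')
a=np.hstack([cv2.resize(S['color'][140:300,250:500],(400,256)),cv2.resize(T['color'][165:365,250:480],(400,348))[:256]]) if 0 else np.hstack([cv2.resize(S['color'][130:300,250:490],(400,283)),cv2.resize(T['color'][165:385,250:480],(296,283))])
cv2.imwrite('pics/chk4.png',a[:,:,::-1])
I=cv2.imread('pics/top.png')[:,:,::-1]
d=np.abs(T['color'].astype(int)-I).max(2)>60
print([(d[y0:y1,x0:x1].mean().round(3)) for x0,y0,x1,y1 in ((330,175,375,260),(280,180,318,250),(430,225,472,270))])
E
```

```text
[np.float64(0.016), np.float64(0.014), np.float64(0.0)]
```

View pics/chk4.png

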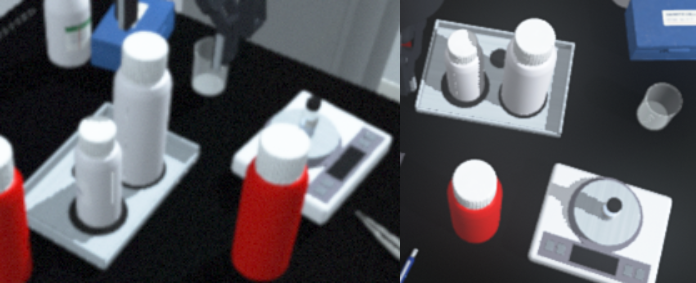

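Both bottles are back on their pads, and the difference from the start picture is about 1.5%. The vial stands mid-pan (top crop 613,208) and the beaker has not moved. I'm handing the job in.

```bash
python3 -c "
from bench import arm
print(arm.job_done())"
```

```text
the job is handed in; nothing more can be done
None
```

I handed the job in at about 42 s: in the last pictures the vial stands upright near the middle of the balance pan, both bottles are back on their own pads, and the beaker has not moved; I did not re-measure the tape roll, and the hand-in returned no verdict.

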